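# Unscrew the oil canister's cap and set it on the birch slice

### The job

Unscrew the black ribbed cap of the finish-oil canister, feeling the thread as you go: let the cap climb freely and do not drag it up, push it down or press it sideways while it is still threaded. Once it comes free, carry it off in the gripper and set it down upright, open end down, wholly on the round birch slice. Do not drop or tip the cap, and leave the slice and the other things about the bench where they are.

Things in the scene. Friction and masses are not known exactly. Their poses are not given: they have to be found in the camera images.
- cap_center (a point): Black ribbed plastic screw cap, a round cylinder 46 mm across and 45 mm high, solid in its upper 12 mm, hollow below, about 60 g. Point on its axis half-way up, 22.5 mm above its lower rim; z up along its axis. At the start it is screwed down, its rim 2 mm above the canister's shoulder. Once off the thread, it still has to go about 15 mm straight up to clear the neck.
- canister_mouth (a point): Centre of the top of the neck of an upright aluminium canister, hidden in the cap at the start, 115 mm above the bench; z up. The body is 72 mm across and ends in a round shoulder 33 mm below this point; the neck is 36 mm over its thread. A 110 x 110 x 14 mm plywood base board fixes it to the bench.
- canister: The same canister, origin under its base. Right-hand thread: the cap loosens anticlockwise seen from above. Neither its climb per turn (10 to 20 mm) nor the turns that free it (between a half and two) are given: feel them. Play: about 1 mm along the axis, 0.6 mm sideways. The thread is spoilt when cap and canister press each other with 28 N in all, some 12 N at the wrist.
- slice_top (a point): Centre of the flat top of a loose round slice of birch with bark, about 107 mm in diameter and 26 mm thick, lying on the bench; the point lies 26 mm above the bench; z is up. It stands either to the left or to the right of the canister.
- bowl: Bystander: loose pale wooden bowl standing alone beside the canister, about 100 mm across and 70 mm high; origin at the centre of its underside.
- block_plane: Bystander: loose grey metal block plane, 50 x 150 x 62 mm; origin at the centre of its underside.
- sanding_block: Bystander: loose wooden sanding block, 56 x 100 x 28 mm; origin at the centre of its underside.
There are look-alikes about, which are no part of the job. What is shaped like the part that bears slice_top but pink is not meant.

How it is judged:
By the outcome, as a careful person would: the job done as asked, in the order asked, and still so for the second after the job is handed in, with the robot touching nothing.
It also fails if it takes over 72 s, if anything falls off the work surface, if the arm or the gripper's body presses on something with over 40 N, if the wrist force passes 120 N, or if a joint passes its speed limit or range.

### The arm

A 7-joint arm with a two-finger parallel gripper is mounted at the origin on a cart in front of the work surface, level with it; the furniture and walls round the work are solid. World frame = base frame: x ahead of the robot, y to its left, z up, the work surface at z = 0. Lengths are in m, angles in rad, forces in N, time in s.
With the tool pointing down it reaches from about 0.425 to 0.875 m from the base axis. Payload 4.7 kg.
Tool frame: the origin (TCP) lies on the centre line of the jaws, within the pads' length; the fingertips stand 11 mm ahead of it and the grasp point (between the pads) lies 8 mm behind it; z points along the fingers, y is the line along which they close (so a half turn about z gives the same grasp; the last joint's range is limited). The gripper opens to 87 mm and grips with 3 to 60 N. Pads are 19 mm wide; open, the fingers measure 117 mm over their backs; the gripper's body (75 mm by 190 mm) begins 51 mm behind the grasp point.
Start: joints at [1.179, 0.321, -0.07, 1.45, 0.023, 1.371, -0.057], TCP at [0.257, -0.597, 0.234] pointing down, gripper open.
Joint ranges: [-2.86, 2.86], [-0.3, 2.09], [-1.38, 1.24], [0.06, 2.45], [-1.56, 4.7], [0.09, 2.05], [-2.69, 2.69]. Speed limits (rad/s): [2.57, 2.57, 3.14, 3.14, 3.14, 3.14, 3.14].

### API

Orientations are given as a unit quaternion [w, x, y, z].
In Python, from workcell import r, read_camera, camera_params gives the robot as it stands.
- The arm moves only by the tool apply_moves, never from a script. Its argument "commands" is a list of rows, each an object with "translation": the shift along the world's x, y, z scaled (see below), a list of three; "spin": the turn about the world's z scaled (see below). In form: [{"translation": [x, y, z], "spin": spin}, ...]. A call has exactly 10 rows; each row is the pose to reach, as a shift and turn from the pose commanded when the call began; what a row does not reach only later rows make up. The controller multiplies each number of a shift by 150 mm and each number of a turn by 45 degrees. A row lasts 1/8 s, in which the tool goes at most 62.5 mm and 10.7 degrees, less where a joint would pass 70% of its speed; a pose out of reach is approached as far as the arm can. A call with a number of a shift or a turn outside -1 to 1 is refused whole. A call with a gripper value outside its range is refused whole. "gripper" is the gripper command: -1 is fully open, 1 is shut, values between are in proportion, set as the call begins (left out, the last holds). The fingers move at their own pace and stop on an object; "grip_force" is the grip in N (left out, the last holds). Time passes only in rows, so rows that repeat a pose let the fingers close, or fill a call up. It gives the time, the measured TCP pose, the force, the opening and the grip force at its end, in the units of the state.
- r.sense(): the state, without advancing time (a new reading comes with each control period).
- read_camera(name): name is "side" or "top"; returns (picture, depth): 400x640x3 uint8, red, green, blue; 400x640 float32, m along the optical axis (not along the pixel's ray), 0 where there is no reading.
- camera_params(name): a dict with "intrinsics" (3x3 intrinsics, pixels), "world_from_camera" (4x4, takes a point from camera to world coordinates). Camera axes: x right, y down, z forward; pixel columns grow to the right and rows downward; lengths in m; the calibration is good to about 2 mm. A picture is of the moment at which its call begins. camera_params takes no time and is no camera call.
- r.hand_in(): hands the job in; it is judged then, once.
The state is a dict: "time_s": time; "joints": joint angles; "joint_vel": joint speeds; "joint_torque": joint torques, N m; "position": TCP position; "ee_rot": TCP orientation; "force": force on the tool from outside, world axes, zero at the start; "wrist_torque": the same for the moment, N m; "grip_width": finger opening in m; "grip_force": force on a finger pad.
Only numpy, scipy, OpenCV 4.12 (cv2) and the standard library are available. Lean on these libraries where they do the work, as an engineer would, in place of code of your own. Each camera call takes 0.05 s, during which the arm holds its last target. There are 200 camera calls.

## Working session

There is one attempt and no reset: what is moved stays moved. The work goes in short steps, Python scripts to look and compute and a tool call to move; the robot and the scene stay as the last step left them, time stands still between calls to the robot, and variables do not carry over. Pictures are saved under pics/ and viewed, at most 10 in all, crops included, and the job is handed in when it is done.

Besides the shell and the picture viewer there is one more tool, called after "Emit:" by a JSON object that holds its "method" and its "body", one argument or row to a line. apply_moves: Moves the arm, as the interface text tells. Shifts and turns lie within -1 to 1; 1 stands for 150 mm of shift or 45 degrees of turn. Its arguments: {"type":"object","properties":{"commands":{"type":"array"},"gripper":{"type":"number"},"grip_force":{"type":"number"}},"required":["commands"]}

```bash
mkdir -p pics
cat > h.py <<'E'
from workcell import r, read_camera, camera_params
import numpy as np, cv2
def snap(n,f):
    p,d=read_camera(n); cv2.imwrite('pics/'+f+'.png',p[:,:,::-1]); np.savez('/tmp/'+f,p=p,d=d); return p,d
def cloud(n,d):
    c=camera_params(n);K=np.array(c["intrinsics"]);T=np.array(c["world_from_camera"])
    v,u=np.mgrid[:400,:640]
    P=np.stack([(u-K[0,2])/K[0,0]*d,(v-K[1,2])/K[1,1]*d,d],-1)
    return P@T[:3,:3].T+T[:3,3]
E
python3 - <<'E'
from h import *
for n in("top","side"):
    snap(n,n+"1"); print(n,np.round(camera_params(n)["world_from_camera"],2).tolist())
s=r.sense();print(s)
E
```

```text
top [[-0.1, -0.97, 0.22, 0.37], [-1.0, 0.1, -0.03, 0.03], [0.01, -0.22, -0.97, 1.05], [0.0, 0.0, 0.0, 1.0]]
side [[-0.98, -0.07, 0.18, 0.34], [-0.2, 0.43, -0.88, 1.1], [-0.02, -0.9, -0.44, 0.63], [0.0, 0.0, 0.0, 1.0]]
{'time_s': 0.1, 'joints': array([ 1.1790918 ,  0.32177134, -0.07008802,  1.45149598,  0.02259404,
        1.3708015 , -0.05688771]), 'joint_vel': array([-0.00139213, -0.00160455, -0.00136681, -0.00302223,  0.00024628,
       -0.00027888,  0.00075936]), 'joint_torque': array([-6.47000661e-06, -4.92570841e+01, -4.05625328e-01, -3.13399494e+01,
       -6.41326653e-02,  3.94041196e-02,  9.48939146e-05]), 'position': array([ 0.25637496, -0.59681161,  0.23258493]), 'ee_rot': array([-8.17918851e-04,  9.79481398e-01,  2.01532821e-01, -2.10777800e-04]), 'force': array([-0.106508  ,  0.77792593,  0.9767704 ]), 'wrist_torque': array([-0.02670791, -0.02300683,  0.00072059]), 'grip_force': 0.0, 'grip_width': 0.08720366557799482}
```

View pics/top1.png

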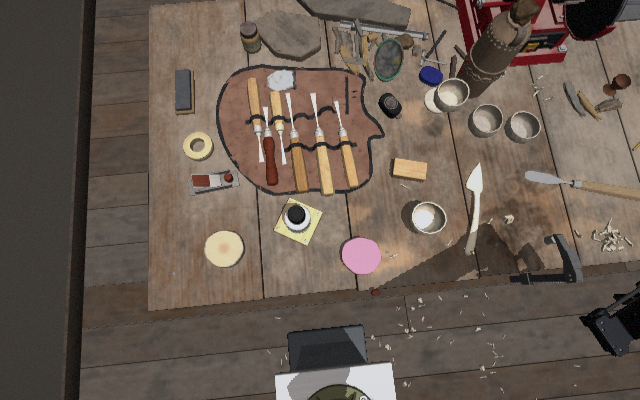

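View pics/side1.png

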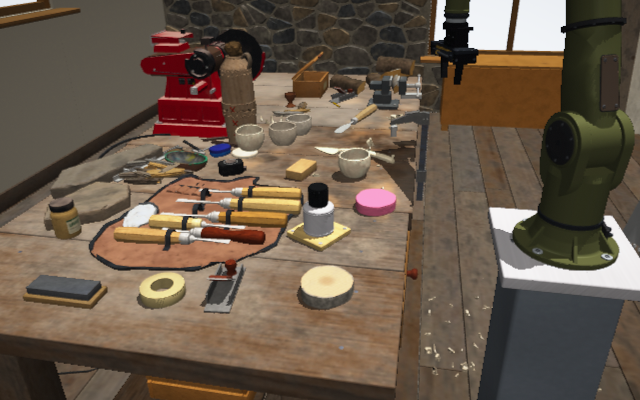

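The top view shows the canister cap at (297,215), the birch slice at (224,249), the pink look-alike at (361,256) and the bowl at (428,218). The block plane is at (214,182). The side view agrees: cap (318,190), slice (327,287).

Run:
```python
from h import *
for n,bx in(("top",dict(cap=(275,195,322,245),slice=(200,225,248,272))),("side",dict(cap=(295,175,345,250),slice=(295,260,360,312)))):
    z=np.load(f'/tmp/{n}1.npz');d=z['d'];W=cloud(n,d);p=z['p'].astype(int)
    for k,(a,b,c,e) in bx.items():
        w=W[b:e,a:c].reshape(-1,3);q=p[b:e,a:c].reshape(-1,3);ok=(d[b:e,a:c].ravel()>0)
        if k=='cap': m=ok&(w[:,2]>.117)&(q.max(1)<70)
        else: m=ok&(abs(w[:,2]-.026)<.008)
        s=w[m]
        if k=='cap':
            print(n,k,'ztop',np.percentile(s[:,2],[50,95]));s=s[s[:,2]>s[:,2].max()-.006]
        (x,y),R=cv2.minEnclosingCircle(s[:,:2].astype(np.float32))
        print(n,k,m.sum(),len(s),np.round([x,y,R],4),np.round(np.median(s,0),4), np.round(s.min(0),3),np.round(s.max(0),3))
```

```text
top cap ztop [0.12657549 0.12951793]
top cap 242 205 [0.5587 0.058  0.0229] [0.5581 0.058  0.1269] [0.536 0.036 0.125] [0.581 0.078 0.131]
top slice 1150 1150 [0.5006 0.2729 0.0559] [0.4989 0.2727 0.0249] [0.447 0.218 0.019] [0.549 0.329 0.031]
side cap ztop [0.12624477 0.12867952]
side cap 204 147 [0.5573 0.0599 0.0238] [0.558  0.063  0.1269] [0.536 0.036 0.124] [0.58  0.083 0.13 ]
side slice 1527 1527 [0.4998 0.2744 0.0578] [0.4981 0.281  0.0252] [0.446 0.218 0.018] [0.551 0.332 0.029]
```

Emit:
{"method": "apply_moves", "body": {
  "commands": [
    {"translation":[0.05,0.1,0],"spin":-0.04},
    {"translation":[0.1,0.2,0],"spin":-0.08},
    {"translation":[0.14,0.3,0],"spin":-0.12},
    {"translation":[0.18,0.4,0],"spin":-0.16},
    {"translation":[0.22,0.5,0],"spin":-0.2},
    {"translation":[0.26,0.6,0],"spin":-0.24},
    {"translation":[0.3,0.7,0],"spin":-0.28},
    {"translation":[0.34,0.78,0],"spin":-0.31},
    {"translation":[0.38,0.84,0],"spin":-0.34},
    {"translation":[0.4,0.875,0],"spin":-0.35}
  ],
  "gripper": -1
}}

```text
time_s: 1.35
position: [0.3169, -0.4652, 0.2332]
ee_rot: [-0.0, 0.998, 0.066, -0.0]
force: [0.4, -0.5, -0.5]
grip_width: 0.0867
grip_force: 0.0
```

```bash
python3 -c "
from h import *
s=r.sense();print(s['joints'],s['position'],s['ee_rot'],s['force'])"
```

```text
[ 1.03603177  0.14170919 -0.12175956  1.66923572  0.01757546  1.33237128
 -0.52785228] [ 0.31688923 -0.46522992  0.23323437] [-2.92640660e-04  9.97835066e-01  6.57652924e-02 -1.49460522e-04] [ 0.35777071 -0.48889801 -0.52358389]
```

Emit:
{"method": "apply_moves", "body": {
  "commands": [
    {"translation":[0.04,0.09,0],"spin":-0.03},
    {"translation":[0.08,0.18,0],"spin":-0.06},
    {"translation":[0.12,0.27,0],"spin":-0.09},
    {"translation":[0.16,0.36,0],"spin":-0.12},
    {"translation":[0.2,0.45,0],"spin":-0.15},
    {"translation":[0.24,0.54,0],"spin":-0.18},
    {"translation":[0.28,0.63,0],"spin":-0.21},
    {"translation":[0.32,0.72,0],"spin":-0.24},
    {"translation":[0.36,0.8,0],"spin":-0.26},
    {"translation":[0.4,0.875,0],"spin":-0.27}
  ]
}}

```text
time_s: 2.6
position: [0.3766, -0.3344, 0.2334]
ee_rot: [0.0, 0.999, -0.041, -0.0]
force: [0.6, -0.3, 0.4]
grip_width: 0.0871
grip_force: 0.0
```

Emit:
{"method": "apply_moves", "body": {
  "commands": [
    {"translation":[0.04,0.09,0],"spin":-0.03},
    {"translation":[0.08,0.18,0],"spin":-0.06},
    {"translation":[0.12,0.27,0],"spin":-0.09},
    {"translation":[0.16,0.36,0],"spin":-0.12},
    {"translation":[0.2,0.45,0],"spin":-0.15},
    {"translation":[0.24,0.54,0],"spin":-0.18},
    {"translation":[0.28,0.63,0],"spin":-0.21},
    {"translation":[0.32,0.72,0],"spin":-0.24},
    {"translation":[0.36,0.8,0],"spin":-0.26},
    {"translation":[0.4,0.875,0],"spin":-0.27}
  ]
}}

```text
time_s: 3.85
position: [0.4368, -0.203, 0.2335]
ee_rot: [0.0, 0.989, -0.146, -0.0]
force: [-0.0, -0.1, -0.4]
grip_width: 0.0867
grip_force: 0.0
```

Emit:
{"method": "apply_moves", "body": {
  "commands": [
    {"translation":[0.04,0.09,0],"spin":-0.03},
    {"translation":[0.08,0.18,0],"spin":-0.06},
    {"translation":[0.12,0.27,0],"spin":-0.09},
    {"translation":[0.16,0.36,0],"spin":-0.12},
    {"translation":[0.2,0.45,0],"spin":-0.15},
    {"translation":[0.24,0.54,0],"spin":-0.18},
    {"translation":[0.28,0.63,0],"spin":-0.21},
    {"translation":[0.32,0.72,0],"spin":-0.24},
    {"translation":[0.36,0.8,0],"spin":-0.26},
    {"translation":[0.4,0.875,0],"spin":-0.27}
  ]
}}

```text
time_s: 5.1
position: [0.4969, -0.0716, 0.2336]
ee_rot: [0.0, 0.968, -0.25, -0.0]
force: [0.5, -0.4, 0.1]
grip_width: 0.0868
grip_force: 0.0
```

Emit:
{"method": "apply_moves", "body": {
  "commands": [
    {"translation":[0.05,0.09,0],"spin":-0.03},
    {"translation":[0.1,0.18,0],"spin":-0.06},
    {"translation":[0.14,0.27,0],"spin":-0.09},
    {"translation":[0.18,0.36,0],"spin":-0.12},
    {"translation":[0.22,0.45,0],"spin":-0.15},
    {"translation":[0.26,0.54,0],"spin":-0.18},
    {"translation":[0.3,0.63,0],"spin":-0.21},
    {"translation":[0.34,0.72,0],"spin":-0.24},
    {"translation":[0.38,0.81,0],"spin":-0.26},
    {"translation":[0.405,0.875,0],"spin":-0.27}
  ]
}}

```text
time_s: 6.35
position: [0.5575, 0.0599, 0.2335]
ee_rot: [-0.0, 0.936, -0.351, -0.0]
force: [0.4, -0.4, 0.4]
grip_width: 0.087
grip_force: 0.0
```

```bash
python3 -c "
from h import *
s=r.sense();print(s['joints'],s['position'],s['ee_rot'],s['force'],s['wrist_torque'])
p,d=snap('side','side2')
p2,d2=snap('top','top2')
cv2.imwrite('pics/crop2.png',np.hstack([cv2.resize(p[120:260,250:390],(400,400)),cv2.resize(p2[150:270,230:350],(400,400))])[:,:,::-1])
"
```

```text
[ 0.41320206  0.17906735 -0.63476499  1.65846915  0.10841404  1.33991155
 -2.5266594 ] [0.55754239 0.05988184 0.23349734] [-6.72058663e-05  9.36414553e-01 -3.50895646e-01 -1.62765158e-04] [ 0.38074266 -0.35306837  0.36772143] [0.07993399 0.04858193 0.027655  ]
```

View pics/crop2.png

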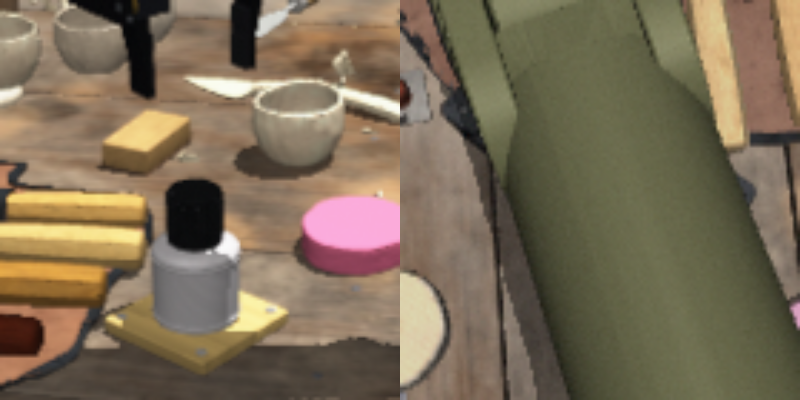

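Crop: fingers sit open above the cap, on either side of it, nothing in the way. Going down.

Emit:
{"method": "apply_moves", "body": {
  "commands": [
    {"translation":[0.003,-0.005,-0.1],"spin":0},
    {"translation":[0.003,-0.005,-0.2],"spin":0},
    {"translation":[0.003,-0.005,-0.3],"spin":0},
    {"translation":[0.003,-0.005,-0.4],"spin":0},
    {"translation":[0.003,-0.005,-0.5],"spin":0},
    {"translation":[0.003,-0.005,-0.6],"spin":0},
    {"translation":[0.003,-0.005,-0.7],"spin":0},
    {"translation":[0.003,-0.005,-0.78],"spin":0},
    {"translation":[0.003,-0.005,-0.84],"spin":0},
    {"translation":[0.003,-0.005,-0.84],"spin":0}
  ]
}}

```text
time_s: 7.7
position: [0.5574, 0.0582, 0.1069]
ee_rot: [0.0, 0.936, -0.351, -0.001]
force: [0.3, -0.3, 0.1]
grip_width: 0.0869
grip_force: 0.0
```

Emit:
{"method": "apply_moves", "body": {
  "commands": [
    {"translation":[0,0,0],"spin":0},
    {"translation":[0,0,0],"spin":0},
    {"translation":[0,0,0],"spin":0},
    {"translation":[0,0,0],"spin":0},
    {"translation":[0,0,0],"spin":0},
    {"translation":[0,0,0],"spin":0},
    {"translation":[0,0,0],"spin":0},
    {"translation":[0,0,0],"spin":0},
    {"translation":[0,0,0],"spin":0},
    {"translation":[0,0,0],"spin":0}
  ],
  "gripper": 1,
  "grip_force": 3
}}

```text
time_s: 8.95
position: [0.5578, 0.0582, 0.1076]
ee_rot: [0.0, 0.936, -0.351, 0.0]
force: [0.3, -0.1, 0.9]
grip_width: 0.0453
grip_force: 3.0
```

Emit:
{"method": "apply_moves", "body": {
  "commands": [
    {"translation":[0,0,0],"spin":0},
    {"translation":[0,0,0],"spin":0},
    {"translation":[0,0,0],"spin":0},
    {"translation":[0,0,0],"spin":0},
    {"translation":[0,0,0.001],"spin":0.03},
    {"translation":[0,0,0.002],"spin":0.07},
    {"translation":[0,0,0.003],"spin":0.1},
    {"translation":[0,0,0.003],"spin":0.14},
    {"translation":[0,0,0.004],"spin":0.17},
    {"translation":[0,0,0.005],"spin":0.2}
  ],
  "gripper": 1,
  "grip_force": 18
}}

```text
time_s: 10.2
position: [0.5577, 0.0582, 0.1082]
ee_rot: [0.0, 0.961, -0.276, -0.0]
force: [-0.3, 0.4, -0.2]
grip_width: 0.0446
grip_force: 18.0
```

```bash
cat > s.py <<'E'
from h import *
s=r.sense();q=s['ee_rot'];print('t',s['time_s'],'q7',s['joints'][6].round(3),'pos',(s['position']*1e3).round(2),'yaw',np.degrees(2*np.arctan2(q[2],q[1])).round(1),'F',s['force'].round(1),'T',s['wrist_torque'].round(2),s['grip_width'].round(4),s['grip_force'])
E
python3 s.py
```

```text
Traceback (most recent call last):
  File "s.py", line 2, in <module>
    s=r.sense();q=s['ee_rot'];print('t',s['time_s'],'q7',s['joints'][6].round(3),'pos',(s['position']*1e3).round(2),'yaw',np.degrees(2*np.arctan2(q[2],q[1])).round(1),'F',s['force'].round(1),'T',s['wrist_torque'].round(2),s['grip_width'].round(4),s['grip_force'])
                                                                                                                                                                                                                              ^^^^^^^^^^^^^^^^^^^^^
AttributeError: 'float' object has no attribute 'round'
```

Emit:
{"method": "apply_moves", "body": {
  "commands": [
    {"translation":[0,0,0.0005],"spin":0.06},
    {"translation":[0,0,0.001],"spin":0.12},
    {"translation":[0,0,0.0015],"spin":0.18},
    {"translation":[0,0,0.002],"spin":0.24},
    {"translation":[0,0,0.0025],"spin":0.3},
    {"translation":[0,0,0.003],"spin":0.36},
    {"translation":[0,0,0.0035],"spin":0.42},
    {"translation":[0,0,0.004],"spin":0.48},
    {"translation":[0,0,0.0045],"spin":0.54},
    {"translation":[0,0,0.005],"spin":0.6}
  ]
}}

```text
time_s: 11.45
position: [0.5578, 0.058, 0.1093]
ee_rot: [0.0, 0.999, -0.043, 0.0]
force: [-1.3, -0.8, 0.4]
grip_width: 0.0447
grip_force: 18.0
```

```bash
sed -i "s/s\['grip_width'\].round(4)/s['grip_width']/" s.py; python3 s.py
```

```text
t 11.45 q7 -1.98 pos [557.84  58.   109.28] yaw -5.0 F [-1.3 -0.8  0.4] T [-0.11  0.    0.03] 0.04471608573736977 17.994802438443003
```

Emit:
{"method": "apply_moves", "body": {
  "commands": [
    {"translation":[0,0,0.00125],"spin":0.1},
    {"translation":[0,0,0.0025],"spin":0.2},
    {"translation":[0,0,0.00375],"spin":0.3},
    {"translation":[0,0,0.005],"spin":0.4},
    {"translation":[0,0,0.00625],"spin":0.5},
    {"translation":[0,0,0.0075],"spin":0.6},
    {"translation":[0,0,0.00875],"spin":0.7},
    {"translation":[0,0,0.01],"spin":0.8},
    {"translation":[0,0,0.01125],"spin":0.9},
    {"translation":[0,0,0.0125],"spin":1.0}
  ]
}}

```text
time_s: 12.7
position: [0.5582, 0.0576, 0.1113]
ee_rot: [0.001, 0.939, 0.343, 0.0]
force: [0.2, -0.8, 1.5]
grip_width: 0.0447
grip_force: 18.0
```

```bash
python3 s.py
```

```text
t 12.7 q7 -1.235 pos [558.19  57.55 111.29] yaw 40.1 F [ 0.2 -0.8  1.5] T [-0.23 -0.12 -0.08] 0.044724605073057755 17.99396083206375
```

Emit:
{"method": "apply_moves", "body": {
  "commands": [
    {"translation":[0,0,0.0014],"spin":0.1},
    {"translation":[0,0,0.0028],"spin":0.2},
    {"translation":[0,0,0.0042],"spin":0.3},
    {"translation":[0,0,0.0056],"spin":0.4},
    {"translation":[0,0,0.007],"spin":0.5},
    {"translation":[0,0,0.0084],"spin":0.6},
    {"translation":[0,0,0.0098],"spin":0.7},
    {"translation":[0,0,0.0112],"spin":0.8},
    {"translation":[0,0,0.0126],"spin":0.9},
    {"translation":[0,0,0.014],"spin":1.0}
  ]
}}

```text
time_s: 13.95
position: [0.5586, 0.0573, 0.1134]
ee_rot: [0.001, 0.737, 0.676, 0.0]
force: [1.8, -1.4, 0.4]
grip_width: 0.0447
grip_force: 18.0
```

```bash
python3 s.py
```

```text
t 13.95 q7 -0.504 pos [558.56  57.34 113.41] yaw 85.0 F [ 1.8 -1.4  0.4] T [-0.34 -0.34  0.01] 0.04466148936816772 17.992639354633866
```

Emit:
{"method": "apply_moves", "body": {
  "commands": [
    {"translation":[0.001,-0.001,0.0014],"spin":0.1},
    {"translation":[0.002,-0.002,0.0028],"spin":0.2},
    {"translation":[0.003,-0.003,0.0042],"spin":0.3},
    {"translation":[0.004,-0.004,0.0056],"spin":0.4},
    {"translation":[0.005,-0.004,0.007],"spin":0.5},
    {"translation":[0.006,-0.004,0.0084],"spin":0.6},
    {"translation":[0.006,-0.005,0.0098],"spin":0.7},
    {"translation":[0.006,-0.005,0.0112],"spin":0.8},
    {"translation":[0.006,-0.005,0.0126],"spin":0.9},
    {"translation":[0.006,-0.005,0.014],"spin":1.0}
  ]
}}

```text
time_s: 15.2
position: [0.5594, 0.0569, 0.1154]
ee_rot: [0.001, 0.422, 0.907, 0.0]
force: [0.8, -0.5, -0.4]
grip_width: 0.0446
grip_force: 18.0
```

```bash
python3 s.py
```

```text
t 15.2 q7 0.207 pos [559.36  56.94 115.45] yaw 130.1 F [ 0.8 -0.5 -0.4] T [-0.15 -0.38  0.  ] 0.044625756736287915 17.99306490445815
```

Emit:
{"method": "apply_moves", "body": {
  "commands": [
    {"translation":[0.001,0,0.0012],"spin":0.1},
    {"translation":[0.001,0,0.0024],"spin":0.2},
    {"translation":[0.002,0,0.0036],"spin":0.3},
    {"translation":[0.002,0,0.0048],"spin":0.4},
    {"translation":[0.003,0,0.006],"spin":0.5},
    {"translation":[0.003,0,0.0072],"spin":0.6},
    {"translation":[0.004,0.001,0.0084],"spin":0.7},
    {"translation":[0.004,0.001,0.0096],"spin":0.8},
    {"translation":[0.004,0.001,0.0108],"spin":0.9},
    {"translation":[0.004,0.001,0.012],"spin":1.0}
  ]
}}

```text
time_s: 16.45
position: [0.5601, 0.0575, 0.1173]
ee_rot: [0.001, 0.043, 0.999, 0.0]
force: [1.4, 0.6, 0.3]
grip_width: 0.0449
grip_force: 18.0
```

```bash
python3 s.py
```

```text
t 16.45 q7 0.903 pos [560.07  57.49 117.32] yaw 175.1 F [1.4 0.6 0.3] T [ 0.12 -0.43 -0.03] 0.044853048972275635 17.993412647574587
```

Emit:
{"method": "apply_moves", "body": {
  "commands": [
    {"translation":[0.001,0.001,0.0013],"spin":0.1},
    {"translation":[0.001,0.002,0.0026],"spin":0.2},
    {"translation":[0.002,0.003,0.0039],"spin":0.3},
    {"translation":[0.002,0.004,0.0052],"spin":0.4},
    {"translation":[0.002,0.005,0.0065],"spin":0.5},
    {"translation":[0.002,0.005,0.0078],"spin":0.6},
    {"translation":[0.002,0.006,0.0091],"spin":0.7},
    {"translation":[0.002,0.006,0.0104],"spin":0.8},
    {"translation":[0.002,0.006,0.0117],"spin":0.9},
    {"translation":[0.002,0.006,0.013],"spin":1.0}
  ]
}}

```text
time_s: 17.7
position: [0.56, 0.0587, 0.1193]
ee_rot: [0.001, -0.343, 0.939, 0.0]
force: [-0.1, 0.6, 1.5]
grip_width: 0.0448
grip_force: 18.0
```

```bash
python3 s.py
```

```text
t 17.7 q7 1.65 pos [560.01  58.74 119.25] yaw 220.1 F [-0.1  0.6  1.5] T [ 0.27 -0.17 -0.04] 0.04476467991041416 17.994132858075318
```

Emit:
{"method": "apply_moves", "body": {
  "commands": [
    {"translation":[0,0.001,0.0014],"spin":0.1},
    {"translation":[0,0.001,0.0028],"spin":0.2},
    {"translation":[-0.001,0.001,0.0042],"spin":0.3},
    {"translation":[-0.001,0.002,0.0056],"spin":0.4},
    {"translation":[-0.001,0.002,0.007],"spin":0.5},
    {"translation":[-0.002,0.002,0.0084],"spin":0.6},
    {"translation":[-0.002,0.003,0.0098],"spin":0.7},
    {"translation":[-0.003,0.003,0.0112],"spin":0.8},
    {"translation":[-0.003,0.003,0.0126],"spin":0.9},
    {"translation":[-0.003,0.003,0.014],"spin":1.0}
  ]
}}

```text
time_s: 18.95
position: [0.5593, 0.0591, 0.1213]
ee_rot: [0.0, -0.676, 0.737, 0.0]
force: [-0.9, -0.0, 1.0]
grip_width: 0.044
grip_force: 18.0
```

```bash
python3 s.py
```

```text
t 18.95 q7 2.428 pos [559.3   59.12 121.26] yaw 265.1 F [-0.9 -0.   1. ] T [0.21 0.01 0.02] 0.044037620519176236 17.99420319528508
```

Emit:
{"method": "apply_moves", "body": {
  "commands": [
    {"translation":[0,0,0],"spin":0},
    {"translation":[0,0,0],"spin":0},
    {"translation":[0,0,0],"spin":0},
    {"translation":[-0.003,-0.007,0],"spin":-0.1},
    {"translation":[-0.003,-0.007,0],"spin":-0.25},
    {"translation":[-0.003,-0.007,0],"spin":-0.4},
    {"translation":[-0.003,-0.007,0],"spin":-0.55},
    {"translation":[-0.003,-0.007,0],"spin":-0.7},
    {"translation":[-0.003,-0.007,0],"spin":-0.85},
    {"translation":[-0.003,-0.007,0],"spin":-1.0}
  ],
  "gripper": -0.5
}}

```text
time_s: 20.2
position: [0.5586, 0.058, 0.121]
ee_rot: [-0.0, -0.339, 0.941, 0.0]
force: [0.8, -0.0, -0.2]
grip_width: 0.0656
grip_force: 0.0
```

Emit:
{"method": "apply_moves", "body": {
  "commands": [
    {"translation":[0,0,0],"spin":-0.1},
    {"translation":[0,0,0],"spin":-0.2},
    {"translation":[0,0,0],"spin":-0.3},
    {"translation":[0,0,0],"spin":-0.4},
    {"translation":[0,0,0],"spin":-0.5},
    {"translation":[0,0,0],"spin":-0.6},
    {"translation":[0,0,0],"spin":-0.7},
    {"translation":[0,0,0],"spin":-0.8},
    {"translation":[0,0,0],"spin":-0.9},
    {"translation":[0,0,0],"spin":-1.0}
  ]
}}

```text
time_s: 21.45
position: [0.5586, 0.058, 0.121]
ee_rot: [-0.0, 0.046, 0.999, 0.0]
force: [0.5, 0.3, -0.3]
grip_width: 0.0654
grip_force: 0.0
```

Emit:
{"method": "apply_moves", "body": {
  "commands": [
    {"translation":[0,0,0],"spin":-0.1},
    {"translation":[0,0,0],"spin":-0.2},
    {"translation":[0,0,0],"spin":-0.3},
    {"translation":[0,0,0],"spin":-0.4},
    {"translation":[0,0,0],"spin":-0.5},
    {"translation":[0,0,0],"spin":-0.6},
    {"translation":[0,0,0],"spin":-0.7},
    {"translation":[0,0,0],"spin":-0.8},
    {"translation":[0,0,0],"spin":-0.9},
    {"translation":[0,0,0],"spin":-1.0}
  ]
}}

```text
time_s: 22.7
position: [0.5586, 0.0581, 0.121]
ee_rot: [-0.0, 0.425, 0.905, 0.0]
force: [-0.2, 0.1, 0.9]
grip_width: 0.0652
grip_force: 0.0
```

Emit:
{"method": "apply_moves", "body": {
  "commands": [
    {"translation":[0,0,0],"spin":-0.1},
    {"translation":[0,0,0],"spin":-0.2},
    {"translation":[0,0,0],"spin":-0.3},
    {"translation":[0,0,0],"spin":-0.4},
    {"translation":[0,0,0],"spin":-0.5},
    {"translation":[0,0,0],"spin":-0.6},
    {"translation":[0,0,0],"spin":-0.7},
    {"translation":[0,0,0],"spin":-0.8},
    {"translation":[0,0,0],"spin":-0.9},
    {"translation":[0,0,0],"spin":-1.0}
  ]
}}

```text
time_s: 23.95
position: [0.5586, 0.0581, 0.1209]
ee_rot: [-0.0, 0.739, 0.674, -0.0]
force: [0.1, -0.0, 1.0]
grip_width: 0.0648
grip_force: 0.0
```

Emit:
{"method": "apply_moves", "body": {
  "commands": [
    {"translation":[0,0,0],"spin":-0.1},
    {"translation":[0,0,0],"spin":-0.2},
    {"translation":[0,0,0],"spin":-0.3},
    {"translation":[0,0,0],"spin":-0.4},
    {"translation":[0,0,0],"spin":-0.5},
    {"translation":[0,0,0],"spin":-0.6},
    {"translation":[0,0,0],"spin":-0.7},
    {"translation":[0,0,0],"spin":-0.8},
    {"translation":[0,0,0],"spin":-0.9},
    {"translation":[0,0,0],"spin":-1.0}
  ]
}}

```text
time_s: 25.2
position: [0.5585, 0.0582, 0.1209]
ee_rot: [-0.0, 0.94, 0.34, -0.0]
force: [-1.0, 0.5, 0.1]
grip_width: 0.0653
grip_force: 0.0
```

Emit:
{"method": "apply_moves", "body": {
  "commands": [
    {"translation":[0,0,0],"spin":-0.1},
    {"translation":[0,0,0],"spin":-0.2},
    {"translation":[0,0,0],"spin":-0.3},
    {"translation":[0,0,0],"spin":-0.4},
    {"translation":[0,0,0],"spin":-0.5},
    {"translation":[0,0,0],"spin":-0.6},
    {"translation":[0,0,0],"spin":-0.7},
    {"translation":[0,0,0],"spin":-0.8},
    {"translation":[0,0,0],"spin":-0.9},
    {"translation":[0,0,0],"spin":-1.0}
  ]
}}

```text
time_s: 26.45
position: [0.5585, 0.0581, 0.1209]
ee_rot: [0.0, 0.999, -0.046, -0.0]
force: [-0.1, -0.6, 0.5]
grip_width: 0.0655
grip_force: 0.0
```

```bash
python3 s.py
python3 - <<'E'
from h import *
p,d=snap('side','side3');W=cloud('side',d)[140:250,270:370].reshape(-1,3);q=p[140:250,270:370].reshape(-1,3)
m=(np.hypot(W[:,0]-.5589,W[:,1]-.059)<.022)&(W[:,2]>.11)&(W[:,2]<.16)&(q.max(1)<70)
print(np.percentile(W[m,2],[50,80,95,100]),m.sum())
cv2.imwrite('pics/crop3.png',cv2.resize(p[120:260,250:390],(500,500))[:,:,::-1])
E
```

```text
t 26.45 q7 -1.929 pos [558.53  58.14 120.91] yaw -5.2 F [-0.1 -0.6  0.5] T [0.07 0.01 0.01] 0.06548820881611679 0.0
[0.13201288 0.14032107 0.14172237 0.14310631] 72
```

View pics/crop3.png

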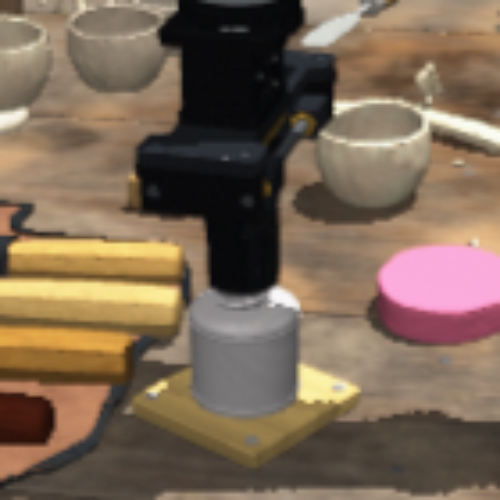

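The crop shows the cap raised between the open fingers with a bit of the bright neck/thread now visible under it; its top is at about z=0.142, which fits the climb so far. Regrip.

Emit:
{"method": "apply_moves", "body": {
  "commands": [
    {"translation":[0,0,0],"spin":0},
    {"translation":[0,0,0],"spin":0},
    {"translation":[0,0,0],"spin":0},
    {"translation":[0,0,0],"spin":0},
    {"translation":[0,0,0],"spin":0},
    {"translation":[0,0,0],"spin":0},
    {"translation":[0,0,0],"spin":0},
    {"translation":[0,0,0],"spin":0},
    {"translation":[0,0,0],"spin":0},
    {"translation":[0,0,0],"spin":0}
  ],
  "gripper": 1,
  "grip_force": 4
}}

```text
time_s: 27.75
position: [0.5587, 0.058, 0.121]
ee_rot: [0.0, 0.999, -0.044, -0.0]
force: [-0.8, 0.6, -0.4]
grip_width: 0.0451
grip_force: 4.0
```

```bash
python3 s.py
```

```text
t 27.75 q7 -1.926 pos [558.66  57.98 121.  ] yaw -5.1 F [-0.8  0.6 -0.4] T [ 0.11  0.06 -0.05] 0.04508099196866103 3.9999752930509658
```

Emit:
{"method": "apply_moves", "body": {
  "commands": [
    {"translation":[0,0,0],"spin":0},
    {"translation":[0,0,0],"spin":0},
    {"translation":[0,0,0.0015],"spin":0.12},
    {"translation":[0,0,0.003],"spin":0.24},
    {"translation":[0,0,0.0045],"spin":0.36},
    {"translation":[0,0,0.006],"spin":0.48},
    {"translation":[0,0,0.0075],"spin":0.6},
    {"translation":[0,0,0.009],"spin":0.73},
    {"translation":[0,0,0.0105],"spin":0.86},
    {"translation":[0,0,0.012],"spin":1.0}
  ],
  "grip_force": 18
}}

```text
time_s: 29.0
position: [0.5588, 0.0577, 0.123]
ee_rot: [0.0, 0.939, 0.343, 0.0]
force: [1.0, -0.1, -0.0]
grip_width: 0.0448
grip_force: 18.0
```

```bash
python3 s.py
```

```text
t 29.0 q7 -1.164 pos [558.82  57.68 122.96] yaw 40.1 F [ 1.  -0.1 -0. ] T [-0.04  0.02  0.01] 0.044833355849688006 17.99922070896855
```

Emit:
{"method": "apply_moves", "body": {
  "commands": [
    {"translation":[0,0,0.002],"spin":0.1},
    {"translation":[0,0,0.004],"spin":0.2},
    {"translation":[0,0,0.006],"spin":0.3},
    {"translation":[0,0,0.008],"spin":0.4},
    {"translation":[0,0,0.01],"spin":0.5},
    {"translation":[0,0,0.012],"spin":0.6},
    {"translation":[0,0,0.014],"spin":0.7},
    {"translation":[0,0,0.016],"spin":0.8},
    {"translation":[0,0,0.018],"spin":0.9},
    {"translation":[0,0,0.02],"spin":1.0}
  ]
}}

```text
time_s: 30.25
position: [0.5587, 0.0577, 0.1257]
ee_rot: [0.0, 0.737, 0.676, -0.0]
force: [-0.2, -0.3, -0.6]
grip_width: 0.0448
grip_force: 18.0
```

```bash
python3 s.py
```

```text
t 30.25 q7 -0.411 pos [558.7   57.67 125.72] yaw 85.0 F [-0.2 -0.3 -0.6] T [-0.02 -0.09  0.03] 0.0448154254243906 17.999467241866114
```

Emit:
{"method": "apply_moves", "body": {
  "commands": [
    {"translation":[0,0,0.0016],"spin":0.1},
    {"translation":[0,0,0.0032],"spin":0.2},
    {"translation":[0,0,0.0048],"spin":0.3},
    {"translation":[0,0,0.0064],"spin":0.4},
    {"translation":[0,0,0.008],"spin":0.5},
    {"translation":[0,0,0.0096],"spin":0.6},
    {"translation":[0,0,0.0112],"spin":0.7},
    {"translation":[0,0,0.0128],"spin":0.8},
    {"translation":[0,0,0.0144],"spin":0.9},
    {"translation":[0,0,0.016],"spin":1.0}
  ]
}}

```text
time_s: 31.5
position: [0.5588, 0.0573, 0.1281]
ee_rot: [0.0, 0.422, 0.906, -0.0]
force: [0.8, -1.3, 0.1]
grip_width: 0.0445
grip_force: 18.0
```

```bash
python3 s.py
```

```text
t 31.5 q7 0.333 pos [558.85  57.33 128.13] yaw 130.0 F [ 0.8 -1.3  0.1] T [-0.11 -0.25 -0.  ] 0.044547841387176317 17.999398930153347
```

Emit:
{"method": "apply_moves", "body": {
  "commands": [
    {"translation":[0,-0.001,0.002],"spin":0.1},
    {"translation":[0.001,-0.002,0.004],"spin":0.2},
    {"translation":[0.002,-0.003,0.006],"spin":0.3},
    {"translation":[0.003,-0.003,0.008],"spin":0.4},
    {"translation":[0.003,-0.003,0.01],"spin":0.5},
    {"translation":[0.004,-0.003,0.012],"spin":0.6},
    {"translation":[0.004,-0.003,0.014],"spin":0.7},
    {"translation":[0.004,-0.003,0.016],"spin":0.8},
    {"translation":[0.004,-0.003,0.018],"spin":0.9},
    {"translation":[0.004,-0.003,0.02],"spin":1.0}
  ]
}}

```text
time_s: 32.75
position: [0.5595, 0.057, 0.1311]
ee_rot: [0.0, 0.043, 0.999, -0.0]
force: [0.6, 0.1, -1.4]
grip_width: 0.0447
grip_force: 18.0
```

```bash
python3 s.py
```

```text
t 32.75 q7 1.063 pos [559.5   57.03 131.14] yaw 175.0 F [ 0.6  0.1 -1.4] T [ 0.04 -0.22 -0.  ] 0.044690017717074836 17.99946687928127
```

By geometry the cap needs 31 mm to clear, and 15 mm of that follows release. At 23.5 mm it should be off the thread, so I'll check with a small straight lift.

Emit:
{"method": "apply_moves", "body": {
  "commands": [
    {"translation":[0,0,0.002],"spin":0},
    {"translation":[0,0,0.004],"spin":0},
    {"translation":[0,0,0.006],"spin":0},
    {"translation":[0,0,0.008],"spin":0},
    {"translation":[0,0,0.01],"spin":0},
    {"translation":[0,0,0.012],"spin":0},
    {"translation":[0,0,0.014],"spin":0},
    {"translation":[0,0,0.016],"spin":0},
    {"translation":[0,0,0.016],"spin":0},
    {"translation":[0,0,0.016],"spin":0}
  ]
}}

```text
time_s: 34.0
position: [0.5592, 0.0575, 0.1336]
ee_rot: [-0.0, 0.044, 0.999, 0.0]
force: [0.3, 0.1, -0.7]
grip_width: 0.0448
grip_force: 18.0
```

```bash
python3 s.py
```

```text
t 34.0 q7 1.063 pos [559.2   57.55 133.63] yaw 174.9 F [ 0.3  0.1 -0.7] T [ 0.07 -0.2   0.  ] 0.044774002451725026 17.99964549157039
```

Free: it rose 2.4 mm with only its own weight felt. Lift clear, then carry.

Emit:
{"method": "apply_moves", "body": {
  "commands": [
    {"translation":[0,0,0.03],"spin":0},
    {"translation":[0,0,0.06],"spin":0},
    {"translation":[0,0,0.09],"spin":0},
    {"translation":[0,0,0.13],"spin":0},
    {"translation":[0,0,0.18],"spin":0},
    {"translation":[0,0,0.24],"spin":0},
    {"translation":[0,0,0.3],"spin":0},
    {"translation":[0,0,0.36],"spin":0},
    {"translation":[0,0,0.42],"spin":0},
    {"translation":[0,0,0.45],"spin":0}
  ]
}}

```text
time_s: 35.25
position: [0.5595, 0.0576, 0.2019]
ee_rot: [0.0, 0.045, 0.999, 0.0]
force: [-0.0, -0.7, -1.0]
grip_width: 0.0443
grip_force: 18.0
```

Emit:
{"method": "apply_moves", "body": {
  "commands": [
    {"translation":[-0.01,0.03,0],"spin":0},
    {"translation":[-0.02,0.08,0],"spin":0},
    {"translation":[-0.04,0.15,0],"spin":0},
    {"translation":[-0.06,0.23,0],"spin":0},
    {"translation":[-0.08,0.31,0],"spin":0},
    {"translation":[-0.1,0.39,0],"spin":0},
    {"translation":[-0.12,0.47,0],"spin":0},
    {"translation":[-0.14,0.55,0],"spin":0},
    {"translation":[-0.17,0.63,0],"spin":0},
    {"translation":[-0.197,0.72,0],"spin":0}
  ]
}}

```text
time_s: 36.5
position: [0.5294, 0.1662, 0.2011]
ee_rot: [0.0, 0.045, 0.999, -0.0]
force: [-0.5, -0.0, -0.7]
grip_width: 0.0446
grip_force: 18.0
```

Emit:
{"method": "apply_moves", "body": {
  "commands": [
    {"translation":[-0.02,0.08,0],"spin":0},
    {"translation":[-0.04,0.16,0],"spin":0},
    {"translation":[-0.06,0.24,0],"spin":0},
    {"translation":[-0.08,0.32,0],"spin":0},
    {"translation":[-0.1,0.4,0],"spin":0},
    {"translation":[-0.12,0.48,0],"spin":0},
    {"translation":[-0.15,0.56,0],"spin":0},
    {"translation":[-0.17,0.64,0],"spin":0},
    {"translation":[-0.19,0.7,0],"spin":0},
    {"translation":[-0.197,0.72,0],"spin":0}
  ]
}}

```text
time_s: 37.75
position: [0.4998, 0.2744, 0.2011]
ee_rot: [-0.0, 0.044, 0.999, 0.0]
force: [0.1, -0.2, -0.8]
grip_width: 0.0449
grip_force: 18.0
```

```bash
python3 s.py
python3 - <<'E'
from h import *
p,d=snap('side','side4')
cv2.imwrite('pics/crop4.png',cv2.resize(p[120:340,230:450],(550,550))[:,:,::-1])
E
```

```text
t 37.75 q7 0.683 pos [499.78 274.36 201.14] yaw 175.0 F [ 0.1 -0.2 -0.8] T [ 0.08 -0.12 -0.04] 0.044903614532870034 17.999589142043533
```

View pics/crop4.png

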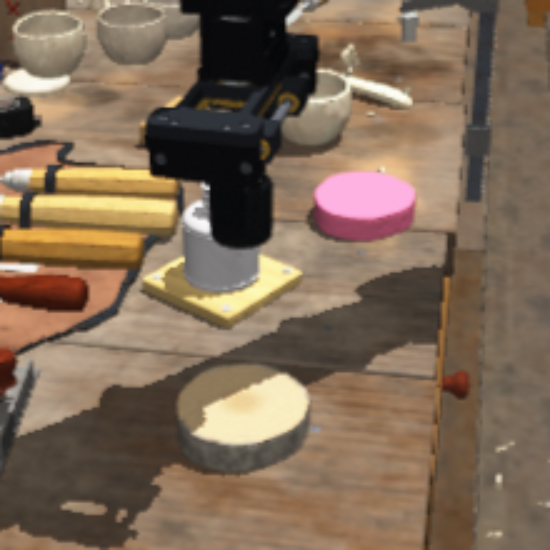

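The crop shows the cap held upright above the slice (slice at about (245,415) in the crop) and the bare canister neck behind it. Lowering.

Emit:
{"method": "apply_moves", "body": {
  "commands": [
    {"translation":[0,-0.004,-0.1],"spin":0},
    {"translation":[0,-0.004,-0.22],"spin":0},
    {"translation":[0,-0.004,-0.35],"spin":0},
    {"translation":[0,-0.004,-0.48],"spin":0},
    {"translation":[0,-0.004,-0.6],"spin":0},
    {"translation":[0,-0.004,-0.71],"spin":0},
    {"translation":[0,-0.004,-0.81],"spin":0},
    {"translation":[0,-0.004,-0.89],"spin":0},
    {"translation":[0,-0.004,-0.94],"spin":0},
    {"translation":[0,-0.004,-0.96],"spin":0}
  ]
}}

```text
time_s: 39.05
position: [0.5002, 0.2729, 0.0568]
ee_rot: [-0.0, 0.044, 0.999, 0.0]
force: [0.4, -0.1, -0.2]
grip_width: 0.0444
grip_force: 18.0
```

Emit:
{"method": "apply_moves", "body": {
  "commands": [
    {"translation":[0,0,-0.004],"spin":0},
    {"translation":[0,0,-0.008],"spin":0},
    {"translation":[0,0,-0.012],"spin":0},
    {"translation":[0,0,-0.016],"spin":0},
    {"translation":[0,0,-0.02],"spin":0},
    {"translation":[0,0,-0.024],"spin":0},
    {"translation":[0,0,-0.028],"spin":0},
    {"translation":[0,0,-0.03],"spin":0},
    {"translation":[0,0,-0.03],"spin":0},
    {"translation":[0,0,-0.03],"spin":0}
  ]
}}

```text
time_s: 40.3
position: [0.5002, 0.2729, 0.0527]
ee_rot: [0.0, 0.044, 0.999, 0.0]
force: [0.4, 0.5, -0.7]
grip_width: 0.0447
grip_force: 18.0
```

```bash
python3 s.py
```

```text
t 40.3 q7 0.569 pos [500.24 272.93  52.65] yaw 174.9 F [ 0.4  0.5 -0.7] T [ 0.09 -0.17 -0.04] 0.044734183686464736 17.999702626198086
```

Emit:
{"method": "apply_moves", "body": {
  "commands": [
    {"translation":[0,0,-0.003],"spin":0},
    {"translation":[0,0,-0.006],"spin":0},
    {"translation":[0,0,-0.009],"spin":0},
    {"translation":[0,0,-0.012],"spin":0},
    {"translation":[0,0,-0.015],"spin":0},
    {"translation":[0,0,-0.018],"spin":0},
    {"translation":[0,0,-0.02],"spin":0},
    {"translation":[0,0,-0.022],"spin":0},
    {"translation":[0,0,-0.022],"spin":0},
    {"translation":[0,0,-0.022],"spin":0}
  ]
}}

```text
time_s: 41.55
position: [0.5002, 0.2729, 0.0501]
ee_rot: [0.0, 0.045, 0.999, -0.0]
force: [-2.3, -2.1, 6.2]
grip_width: 0.0449
grip_force: 18.0
```

```bash
python3 s.py
```

```text
t 41.55 q7 0.566 pos [500.17 272.93  50.05] yaw 174.9 F [-2.3 -2.1  6.2] T [-0.29  0.37  0.04] 0.044928581793758283 18.000671511591392
```

Contact at 6 N. Back off 0.6 mm, lower the grip force, then open.

Emit:
{"method": "apply_moves", "body": {
  "commands": [
    {"translation":[0,0,0.003],"spin":0},
    {"translation":[0,0,0.004],"spin":0},
    {"translation":[0,0,0.004],"spin":0},
    {"translation":[0,0,0.004],"spin":0},
    {"translation":[0,0,0.004],"spin":0},
    {"translation":[0,0,0.004],"spin":0},
    {"translation":[0,0,0.004],"spin":0},
    {"translation":[0,0,0.004],"spin":0},
    {"translation":[0,0,0.004],"spin":0},
    {"translation":[0,0,0.004],"spin":0}
  ],
  "grip_force": 4
}}

```text
time_s: 42.8
position: [0.5002, 0.2729, 0.0499]
ee_rot: [0.0, 0.044, 0.999, 0.0]
force: [-0.9, -0.2, 1.7]
grip_width: 0.0453
grip_force: 4.0
```

Emit:
{"method": "apply_moves", "body": {
  "commands": [
    {"translation":[0,0,0],"spin":0},
    {"translation":[0,0,0],"spin":0},
    {"translation":[0,0,0],"spin":0},
    {"translation":[0,0,0],"spin":0},
    {"translation":[0,0,0],"spin":0},
    {"translation":[0,0,0],"spin":0},
    {"translation":[0,0,0],"spin":0},
    {"translation":[0,0,0],"spin":0},
    {"translation":[0,0,0],"spin":0},
    {"translation":[0,0,0],"spin":0}
  ],
  "gripper": -0.7
}}

```text
time_s: 44.05
position: [0.5002, 0.2729, 0.0499]
ee_rot: [0.0, 0.044, 0.999, 0.0]
force: [-0.3, 0.4, 1.0]
grip_width: 0.0739
grip_force: 0.0
```

Emit:
{"method": "apply_moves", "body": {
  "commands": [
    {"translation":[0,0,0.05],"spin":0},
    {"translation":[0,0,0.12],"spin":0},
    {"translation":[0,0,0.2],"spin":0},
    {"translation":[0,0,0.3],"spin":0},
    {"translation":[0,0,0.4],"spin":0},
    {"translation":[0,0,0.5],"spin":0},
    {"translation":[0,0,0.6],"spin":0},
    {"translation":[0,0,0.7],"spin":0},
    {"translation":[0,0,0.8],"spin":0},
    {"translation":[0,0,0.85],"spin":0}
  ]
}}

```text
time_s: 45.3
position: [0.5005, 0.2731, 0.1786]
ee_rot: [0.001, 0.045, 0.999, 0.0]
force: [-0.2, 0.5, 0.1]
grip_width: 0.0737
grip_force: 0.0
```

```bash
python3 s.py
python3 - <<'E'
from h import *
p,d=snap('side','side5')
cv2.imwrite('pics/crop5.png',cv2.resize(p[120:340,230:450],(550,550))[:,:,::-1])
W=cloud('side',d)[200:330,270:390].reshape(-1,3)
m=(np.hypot(W[:,0]-.5,W[:,1]-.273)<.04)&(W[:,2]>.06)&(W[:,2]<.09)
s=W[m];t=s[s[:,2]>.066];print(len(t),t.min(0),t.max(0),np.median(t,0))
E
```

```text
t 45.3 q7 0.67 pos [500.51 273.15 178.61] yaw 174.9 F [-0.2  0.5  0.1] T [ 0.08 -0.12  0.05] 0.07368017471557027 0.0
263 [0.47594537 0.25289917 0.0662547 ] [0.51990979 0.29606137 0.07267299] [0.49820846 0.27674617 0.06960761]
```

View pics/crop5.png

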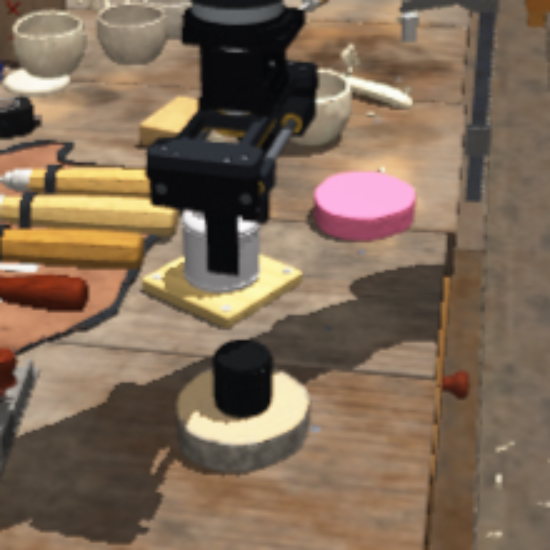

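The cap stands upright in the middle of the slice, at about (243,378) in the crop, and the gripper is clear.

```bash
python3 -c "
from workcell import r
print(r.hand_in())"
```

```text
the job is handed in; nothing more can be done
None
```

The cap is unscrewed and standing upright, open end down, in the middle of the birch slice; I handed the job in at about 45 s with the gripper clear, and at the readings I took the wrist force stayed near 2 N while it was threaded.

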